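# Present a drawplate to the inspection camera

### The arm

A 6-joint arm with a two-finger parallel gripper is mounted at the origin on a cart in front of the work surface, level with it; the furniture and walls round the work are solid. World frame = base frame: x ahead of the robot, y to its left, z up, the work surface at z = 0. Lengths are in m, angles in degrees, forces in N, time in s.
With the tool pointing down it reaches from about 0.25 to 0.725 m from the base axis. Payload 9.7 kg.
Tool frame: the origin (TCP) lies at the centre of the arm's flange, where the gripper is bolted on; the fingertips stand 173 mm ahead of it and the grasp point (between the pads) lies 155 mm ahead of it; z points along the fingers, y is the line along which they close (so a half turn about z gives the same grasp; the last joint's range is limited). The gripper opens to 85 mm and grips with 20 to 120 N. Pads are 22 mm wide; open, the fingers measure 114 mm over their backs; the gripper's body (76 mm by 85 mm) begins 54 mm behind the grasp point. The pads swing forward as they close: fully open they stand 13 mm farther back than shut.
Start: joints at [73.109, 4.979, 10.078, 95.1, 0, 90], TCP at [0.16, 0.526, 0.405] pointing down, gripper open.
Joint ranges: [-179.16, 179.16], [-48.56, 103.87], [-65.8, 70.77], [-126.05, 130.52], [-82.76, 87.17], [-180, 180]. Speed limits (degrees/s): [127.2, 127.2, 147.25, 180, 180, 180].

### API

Orientations are given as [roll, pitch, yaw] about the fixed x, y, z axes, in that order (R = Rz(yaw) Ry(pitch) Rx(roll)).
In Python, from workcell import monitor, camera, get_calibration, bot gives the robot as it stands.
- The arm moves only by the tool carry_out, never from a script. Its argument "targets" is text: rows parted by semicolons, each of 7 numbers parted by spaces: the shift along the tool's x, y, z in units of 0.04 m (1.0 is 0.04 m), then the turn, a rotation vector about the tool's x, y, z in units of 0.1 rad (1.0 is 0.1 rad), then the opening, from -1 (shut) to 1 (fully open), so that 0 is half open. A call has exactly 8 rows; each row shifts and turns the commanded pose from where the row before left it, along the tool's axes as they then stand; what a row does not reach is not made up. A row lasts 1/12 s, in which the tool goes at most 41.7 mm and 7.16 degrees, less where a joint would pass 70% of its speed; a pose out of reach is approached as far as the arm can. A call with a number of a shift or a turn outside -1 to 1 is refused whole. A call with a gripper value outside its range is refused whole. The fingers move at their own pace and stop on an object; "newtons" is the grip in N (left out, the last holds). Time passes only in rows, so rows that do not move let the fingers close, or fill a call up. It gives the time, the measured TCP pose, the force, the opening and the grip force at its end, in the units of the state.
- monitor.get_obs(): the state, without advancing time (a new reading comes with each control period).
- camera(name): name is "side" or "top" or "wrist"; returns the picture (400x640x3 uint8, red, green, blue); there is no depth.
- get_calibration(name): a dict with "fx", "fy", "cx", "cy" (pixels), "view" (4x4, takes a point from world to camera coordinates). Camera axes: x right, y down, z forward; pixel columns grow to the right and rows downward; lengths in m; the calibration is good to about 2 mm. A picture is of the moment at which its call begins: read the wrist's pose just before it. get_calibration takes no time and is no camera call; for the wrist camera it gives the pose at the moment of the call.
- bot.job_done(): hands the job in; it is judged then, once.
The state is a dict: "time": time; "q": joint angles; "qd": joint speeds; "joint_efforts": joint torques, N m; "ee_pos": TCP position; "tcp_rot": TCP orientation; "wrist_force": force on the tool from outside, world axes, zero at the start; "torque": the same for the moment, N m; "opening": finger opening in m; "grasp_force": force on a finger pad.
Only numpy, scipy, OpenCV 4.12 (cv2) and the standard library are available. Lean on these libraries where they do the work, as an engineer would, in place of code of your own. Each camera call takes 0.05 s, during which the arm holds its last target. There are 200 camera calls.

### The job

Draw the drawplate with the two cut-off upper corners up out of its slot in the wooden rack and hold it in the air in front of the inspection camera: its centre 110 mm straight ahead of the lens on the lens axis, its flat face square to the tipped-down lens, its long edges level and the cut corners still uppermost. Leave the other two plates in their slots, do not touch the camera or its stand, and leave the things lying about where they are. Finish while still holding the plate steadily there; do not put it down.

Things in the scene. Friction and masses are not known exactly. Their poses are not given: they have to be found in the camera images.
- plate_cut_center (a point): centre (half-way up) of the plate to present: steel, 6 mm thick, 100 long, 72 high, about 0.25 kg, rows of small holes, both upper corners cut off at 45 degrees (16 mm each way; top edge 68 mm long). x through the thickness, y along the length, z up. It stands on edge in one of three slots, its upper 44 mm sticking out, best gripped across the thickness at the middle of the top edge.
- plate_long_center (a point): centre of another steel drawplate, 6 x 120 x 72 mm with square corners, same axes, in another slot; stays there
- plate_short_center (a point): centre of another steel drawplate, 6 x 84 x 72 mm with square corners, same axes, in another slot; stays there
- plate_rack: fixed wooden rack, 150 (x) x 136 (y) x 38 mm high; origin at the centre of its underside. Base board 10 mm thick, on which the plates stand; three slots along y, at x = -46, 0, +46 mm, open at the top and ends, 7.8 mm wide, 28 mm deep, each between two rails 10 mm thick, 38 mm high. 40 mm free between one plate's face and the next. Which plate is in which slot varies.
- camera_stand: fixed stand of the inspection camera: grey base 120 x 120 x 12 mm (80 mm in front of to 40 mm behind the post) and an upright post 16 mm thick, 342 mm high; origin on the bench at the foot of the post. The camera hangs on the -x side of the post, at a height that varies by 50 mm.
- lens (a point): centre of the front of the camera's lens, 110 mm in front of the post's axis. The camera looks along this frame's -x axis, which is tipped 0.44 rad (25 degrees) below level; y is level. The lens barrel is 36 mm thick and 30 mm long, the grey camera body behind it 46 x 46 x 56 mm.
- focus (a point): the point in the air where the plate's centre shall be: 110 mm ahead of the lens on its axis; same axes as lens (x along the lens axis, toward the camera and upward; the plate's thickness axis lies along this x)
- loupe: small folding loupe, 66 x 40 x 12 mm (loose, leave alone); origin under its centre
- pliers_2: pliers with black grips, 128 x 37 x 8 mm (loose, leave alone); origin under its centre
- parts_tin_1: small round white tin, 42 mm across, 15 mm high (loose, leave alone); origin under its centre
- parts_tin_2: small round white tin, 42 mm across, 15 mm high (loose, leave alone); origin under its centre
- parts_tin_3: small round white lidded tin, 42 mm across, 18 mm high (loose, leave alone); origin under its centre
- graver: graver with a wooden handle, 24 x 126 x 26 mm, lying beside the rack (loose, leave alone); origin under its centre
- wax_cake: round cake of beeswax, 44 mm across, 22 mm high, behind the rack (loose, leave alone); origin under its centre
- bar_stock: short steel bar, 19 x 62 x 13 mm, lying beside the rack (loose, leave alone); origin under its centre
Mind the look-alikes: they are no part of the job. What is shaped like the part that bears plate_cut_center but green, red or yellow is not meant.

How it is judged (in metres and radians):
On the way:
1. the plate with the cut corners is drawn up clear of its slot, held by the fingers (z of plate_cut_center in the frame of plate_rack above 0.078 m and contact force between plate_cut and the fingers above 1 N), for 0.2 s.
At the end, for the whole second after the job is handed in: The cut-cornered plate is held still by the fingers alone, centre within 18 mm of the focus point, face square to the lens within 0.17 rad, long edges level within 0.15 rad, cut corners up; the other plates moved less than 20 mm, the loose things less than 30 mm (distance between plate_cut_center and focus below 0.018 m and angle between the x axis of plate_cut_center and the x axis of focus, either way round below 0.17 rad and angle between plate_cut_center's own y axis and vertical between 1.42 and 1.72 rad and angle between plate_cut_center's own z axis and vertical below 0.8 rad and linear speed of plate_cut below 0.02 m/s and angular speed of plate_cut below 0.15 rad/s and contact force between plate_cut and the fingers above 1 N and contact force between plate_cut and plate_rack below 0.1 N and contact force between plate_cut and camera_stand below 0.1 N and contact force between plate_cut and plate_long below 0.1 N and contact force between plate_cut and plate_short below 0.1 N and distance of each of plate_long_center, plate_short_center from where it was at the start of the episode below 0.02 m and distance of each of loupe, pliers_2, parts_tin_1, parts_tin_2, parts_tin_3, graver, wax_cake, bar_stock from where it was at the start of the episode below 0.03 m); the arm keeps its last pose, push and grip.
It fails at once if one of the other plates is moved 20 mm or more (distance of any of plate_long_center, plate_short_center from where it was at the start of the episode above 0.02 m).
It fails at once if the camera or its stand is touched (contact force between camera_stand and anything else above 1 N).
It fails at once if a thing lying about is moved 30 mm or more (distance of any of loupe, pliers_2, parts_tin_1, parts_tin_2, parts_tin_3, graver, wax_cake, bar_stock from where it was at the start of the episode above 0.03 m).
It also fails if it takes over 38 s, if anything falls off the work surface, if the arm or the gripper's body presses on something with over 40 N, if the wrist force passes 120 N, or if a joint passes its speed limit or range.

## Working session

There is one attempt and no reset: what is moved stays moved. The work goes in short steps, Python scripts to look and compute and a tool call to move; the robot and the scene stay as the last step left them, time stands still between calls to the robot, and variables do not carry over. Pictures are saved under pics/ and viewed, at most 10 in all, crops included, and the job is handed in when it is done.

Besides the shell and the picture viewer there is one more tool, called after "Call:" as name(argument=value, ...), one argument or row to a line, values as JSON. carry_out: Moves the arm, as the interface text tells. Shifts and turns lie within -1 to 1; 1 stands for 0.04 m of shift or 0.1 rad of turn. Its arguments: {"type":"object","properties":{"targets":{"type":"string"},"newtons":{"type":"number"}},"required":["targets"]}

```bash
mkdir -p pics; python3 - <<'E'
from workcell import monitor, camera, get_calibration
import cv2, numpy as np
o=monitor.get_obs(); print({k:o[k] for k in("time","ee_pos","tcp_rot","opening")})
for n in("side","top","wrist"):
    c=get_calibration(n); print(n,c["fx"],c["fy"],c["cx"],c["cy"],np.round(c["view"],4).tolist())
    cv2.imwrite(f"pics/{n}0.png",camera(n)[:,:,::-1])
E
```

```text
{'time': 0.0, 'ee_pos': array([0.1597936 , 0.52627331, 0.40398419]), 'tcp_rot': array([-1.79923359e+02,  1.78278152e-03,  1.63110329e+02]), 'opening': 0.0855127219881439}
side 493.9219515889586 493.9219515889586 320.2296075069051 189.08267227104466 [[0.7499, -0.6615, 0.0025, -0.3319], [-0.5398, -0.6141, -0.5758, 0.4661], [0.3824, 0.4304, -0.8176, 1.4085], [0.0, 0.0, 0.0, 1.0]]
top 480.6971308008385 480.6971308008385 322.72341291047496 202.49815302145245 [[-0.1201, -0.9927, 0.0054, 0.1787], [-0.8479, 0.0998, -0.5206, 0.5046], [0.5163, -0.0671, -0.8538, 1.4555], [0.0, 0.0, 0.0, 1.0]]
wrist 352.24875307070585 352.24875307070585 317.8510507008874 196.77542971467815 [[0.2911, 0.9567, -0.0005, -0.5491], [0.9226, -0.2806, 0.2648, -0.0334], [0.2531, -0.0776, -0.9643, 0.3778], [0.0, 0.0, 0.0, 1.0]]
```

View pics/side0.png

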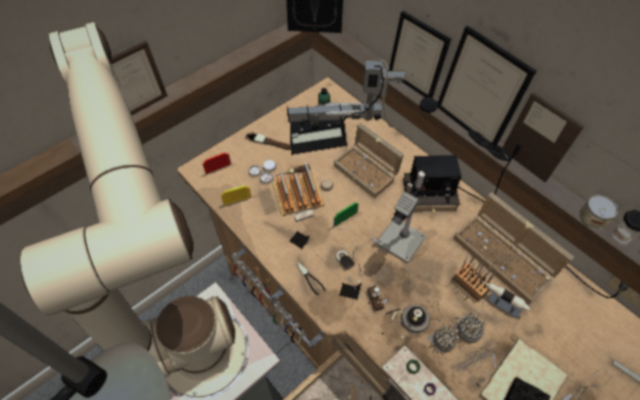

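View pics/top0.png

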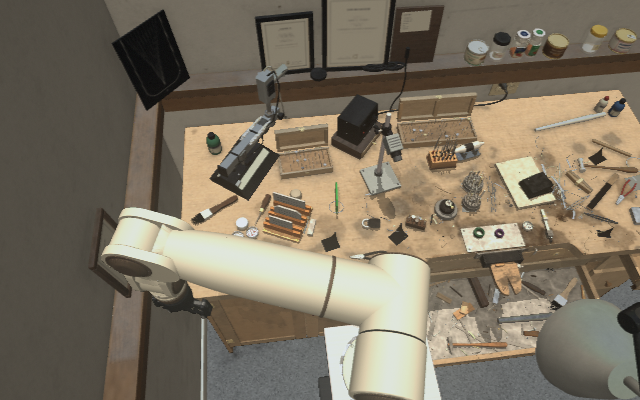

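Rack at about (288,216) in the top picture and (298,190) in the side one. The stand's base is at (380,178) top and (402,240) side, and the coloured decoys lie outside the rack. I'll enlarge both.

```bash
python3 - <<'E'
import cv2, numpy as np
t=cv2.imread("pics/top0.png"); s=cv2.imread("pics/side0.png")
f=lambda im,x,y,w,h,k: cv2.resize(im[y:y+h,x:x+w],(w*k,h*k),interpolation=cv2.INTER_CUBIC)
a=np.hstack([f(t,255,180,66,66,6),f(s,265,155,66,66,6)])
b=np.hstack([f(t,345,100,66,100,3),f(s,370,185,66,100,3)]); 
b=np.hstack([b,f(t,225,180,99,75,4)])[:204*1+96] if 0 else np.hstack([f(t,345,105,99,50,4),f(s,370,190,99,50,4)])
cv2.imwrite("pics/crop1.png",np.vstack([a,b]))
w=cv2.imread("pics/wrist0.png"); cv2.imwrite("pics/w0.png",w)
E
```

```text
(no output)
```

View pics/crop1.png

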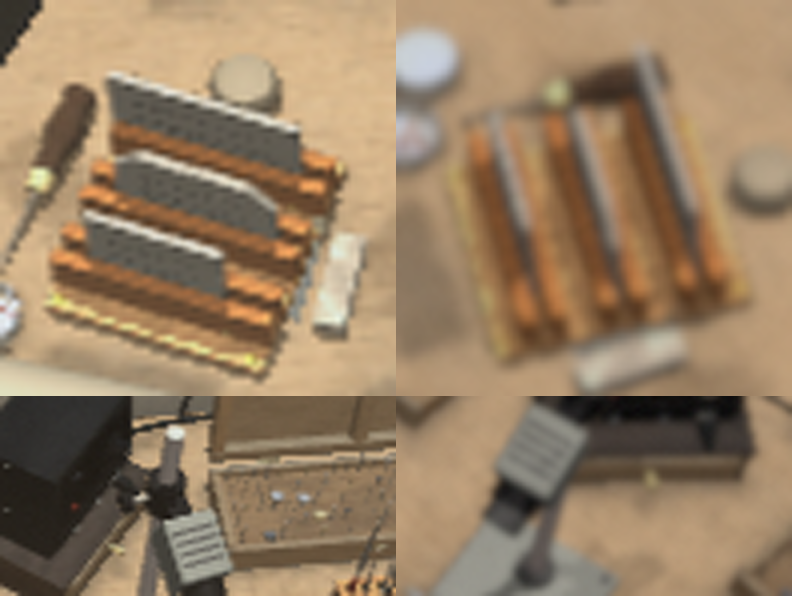

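View pics/wrist0.png

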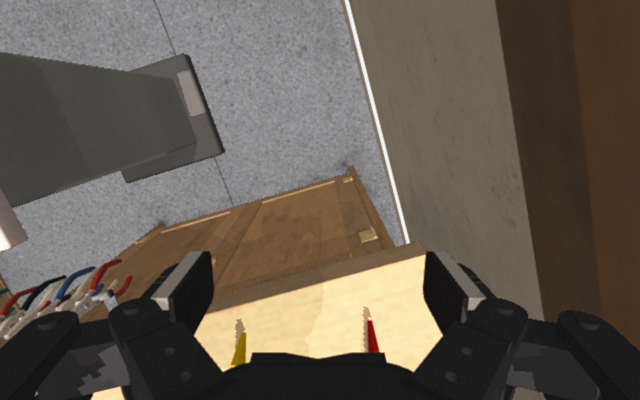

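The three steel plates stand in the rack: long at the back, cut-cornered in the middle (top picture about (288,210), side about (298,185)), and short at the front. The steel middle one is meant. The green plate at (337,198) and the red and yellow ones stand outside the rack, so they are decoys. Next I'll enlarge the stand.

```bash
python3 - <<'E'
import cv2, numpy as np
t=cv2.imread("pics/top0.png"); s=cv2.imread("pics/side0.png")
f=lambda im,x,y,w,h,k: cv2.resize(im[y:y+h,x:x+w],(w*k,h*k),interpolation=cv2.INTER_CUBIC)
cv2.imwrite("pics/crop2.png",np.hstack([f(t,352,105,66,96,6),f(s,365,180,66,96,6)]))
E
```

```text
(no output)
```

View pics/crop2.png

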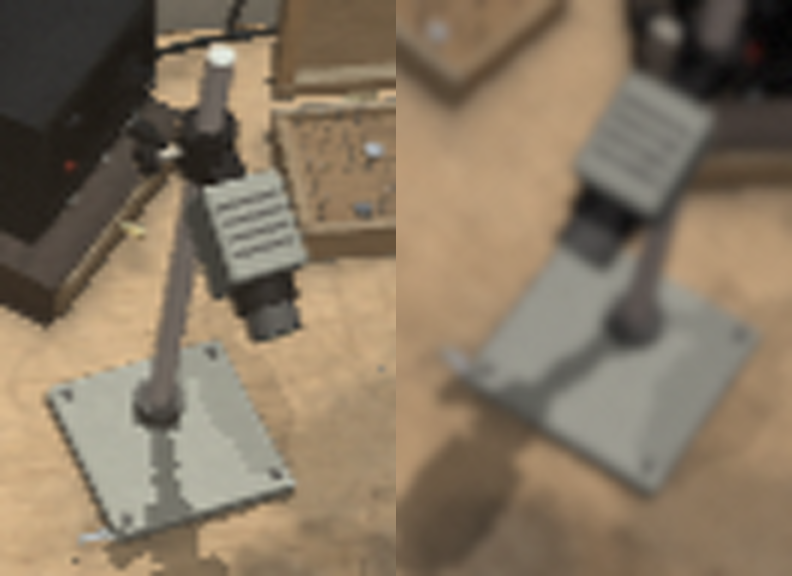

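```bash
cat > h.py <<'E'
import numpy as np
from scipy.optimize import least_squares
from workcell import get_calibration
C={n:get_calibration(n) for n in("side","top")}
def proj(c,P):
    q=np.c_[P,np.ones(len(P))]@np.array(c["view"]).T
    return np.c_[c["fx"]*q[:,0]/q[:,2]+c["cx"],c["fy"]*q[:,1]/q[:,2]+c["cy"]]
def Rz(a):return np.array([[np.cos(a),-np.sin(a),0],[np.sin(a),np.cos(a),0],[0,0,1]])
def Ry(a):return np.array([[np.cos(a),0,np.sin(a)],[0,1,0],[-np.sin(a),0,np.cos(a)]])
E
python3 - <<'E'
from h import *
def pk(d,ox,oy,k=6,sx=0):return {a:np.c_[(np.array(v)[:,0]-sx)/k+ox,np.array(v)[:,1]/k+oy] for a,v in d.items()}
# rack
TL=np.array([[46,60,82],[46,-60,82],[0,34,82],[0,-34,82],[-46,42,82],[-46,-42,82],[-75,68,10],[-75,-68,10]])/1e3
TP=np.array([[109,78],[298,131],[138,155],[250,187],[87,215],[223,253],[48,300],[265,368]])/6+[255,180]
SL=np.array([[-75,-68,10],[75,-68,10],[-75,68,10],[46,60,82]])/1e3
SP=(np.array([[505,355],[748,298],[450,165],[640,50]])-[396,0])/6+[265,155]
def f(p):
    T=lambda L:L@Rz(p[2]).T+[p[0],p[1],0]
    return np.r_[(proj(C["top"],T(TL))-TP).ravel(),(proj(C["side"],T(SL))-SP).ravel()]
r=least_squares(f,[.45,.25,0]);print("rack",r.x,np.round(r.fun.reshape(-1,2),1).tolist())
# stand
B=np.array([[40,60,12],[40,-60,12],[-80,-60,12],[-80,60,12],[0,0,342]])/1e3
BT=np.array([[47,396],[218,345],[292,487],[112,530],[220,57]])/6+[352,105]
BSl=B[1:4]; BS=(np.array([[755,335],[653,490],[470,375]])-[396,0])/6+[365,180]
L=np.array([[86,23,23],[86,-23,23],[30,-23,23],[30,23,23]])/1e3
LT=np.array([[205,190],[278,172],[305,260],[232,282]])/6+[352,105]
LS=(np.array([[635,73],[712,118],[655,215],[580,165]])-[396,0])/6+[365,180]
def g(p):
    T=lambda q:q@Rz(p[2]).T+[p[0],p[1],0]
    Lw=T(L@Ry(-.44).T+[-.11,0,p[3]])
    return np.r_[(proj(C["top"],T(B))-BT).ravel(),(proj(C["side"],T(BSl))-BS).ravel(),(proj(C["top"],Lw)-LT).ravel(),(proj(C["side"],Lw)-LS).ravel()]
r=least_squares(g,[.6,.05,0,.25]);p=r.x;print("stand",p,np.round(r.fun.reshape(-1,2),1).tolist())
R=Rz(p[2])@Ry(-.44);lens=Rz(p[2])@[-.11,0,0]+[p[0],p[1],p[3]]
print("lens",lens,"focus",lens-.11*R[:,0],"\n",R)
E
```

```text
rack [ 0.55203949  0.24071135 -0.42664447] [[1.3, -0.5], [2.2, -0.5], [-1.2, -0.7], [-1.3, -0.9], [0.4, -0.3], [1.0, -0.1], [-1.2, 0.6], [-0.7, -0.2], [-1.2, 0.3], [0.8, -1.0], [-1.7, 0.7], [-0.1, 1.1]]
stand [ 0.70662675 -0.11651456  0.22243372  0.23085279] [[-0.4, -2.1], [0.1, -2.1], [0.7, -1.2], [1.0, 0.7], [0.2, -1.0], [1.4, -0.4], [0.0, 0.5], [-1.7, 0.1], [-0.6, -0.8], [0.2, -1.5], [1.1, 0.0], [0.3, 0.1], [-1.4, -0.6], [0.2, -0.1], [-0.8, 1.0], [-2.7, 1.1]]
lens [ 0.59933677 -0.140781    0.23085279] focus [ 0.50226598 -0.1627361   0.18399945] 
 [[ 0.8824617  -0.22060403 -0.41544579]
 [ 0.19959187  0.97536345 -0.09396396]
 [ 0.42593947  0.          0.90475166]]
```

```bash
cat >> h.py <<'E'
from scipy.spatial.transform import Rotation as Ro, Slerp
from workcell import monitor
def rows(p1,R1,n,g,dec=2):
    """simulate rounded rows from the measured pose to p1,R1 in n rows"""
    o=monitor.get_obs(); p=np.array(o["ee_pos"]); r=Ro.from_euler("xyz",o["tcp_rot"],degrees=True)
    p0=p.copy(); tot=(r.inv()*Ro.from_matrix(R1)).as_rotvec(); r0=r; out=[]
    for i in range(1,n+1):
        t=p0+(p1-p0)*i/n; q=r0*Ro.from_rotvec(tot*i/n)
        d=np.round(np.r_[r.inv().apply(t-p)/.04,(r.inv()*q).as_rotvec()/.1],dec)+0.
        assert abs(d).max()<=1,d
        p=p+r.apply(d[:3]*.04); r=r*Ro.from_rotvec(d[3:]*.1)
        out.append(" ".join("%g"%v for v in d)+" %g"%g)
    for i in range(0,n,8): print("; ".join(out[i:i+8]))
    print("end err mm",np.round((p-p1)*1e3,1))
def down(yaw): # tool z down, tool y along (cos yaw, sin yaw)
    y=np.array([np.cos(yaw),np.sin(yaw),0]); z=np.array([0,0,-1.]); return np.c_[np.cross(y,z),y,z]
E
python3 - <<'E'
from h import *
rows(np.array([.552,.241,.36]),down(-.427),24,-.3)
E
```

```text
-0.48 -0.17 0.05 0 0 0.71 -0.3; -0.48 -0.13 0.04 0 0 0.71 -0.3; -0.5 -0.09 0.05 0 0 0.71 -0.3; -0.5 -0.06 0.04 0 0 0.71 -0.3; -0.51 -0.03 0.05 0 0 0.71 -0.3; -0.5 0.01 0.05 0 0 0.71 -0.3; -0.5 0.05 0.04 0 0 0.71 -0.3; -0.5 0.08 0.05 0 0 0.71 -0.3
-0.49 0.12 0.05 0 0 0.71 -0.3; -0.49 0.15 0.04 0 0 0.71 -0.3; -0.47 0.18 0.05 0 0 0.71 -0.3; -0.45 0.22 0.04 0 0.01 0.71 -0.3; -0.44 0.25 0.05 0 0 0.7 -0.3; -0.42 0.28 0.05 0 0 0.71 -0.3; -0.4 0.31 0.04 0 0 0.71 -0.3; -0.38 0.34 0.05 0 0 0.71 -0.3
-0.35 0.36 0.04 0 0 0.71 -0.3; -0.32 0.39 0.05 -0.01 0 0.71 -0.3; -0.3 0.41 0.04 0 0 0.71 -0.3; -0.27 0.43 0.05 0 0 0.71 -0.3; -0.23 0.44 0.05 0 0 0.71 -0.3; -0.21 0.47 0.04 0 0 0.71 -0.3; -0.17 0.47 0.05 0 0 0.71 -0.3; -0.13 0.49 0.04 0 0 0.71 -0.3
end err mm [0.1 0.1 0.2]
```

Call:
carry_out(
  targets="-0.48 -0.17 0.05 0 0 0.71 -0.3; -0.48 -0.13 0.04 0 0 0.71 -0.3; -0.5 -0.09 0.05 0 0 0.71 -0.3; -0.5 -0.06 0.04 0 0 0.71 -0.3; -0.51 -0.03 0.05 0 0 0.71 -0.3; -0.5 0.01 0.05 0 0 0.71 -0.3; -0.5 0.05 0.04 0 0 0.71 -0.3; -0.5 0.08 0.05 0 0 0.71 -0.3",
  newtons=60,
)

```text
time: 0.82
ee_pos: [0.2911, 0.4306, 0.3896]
tcp_rot: [-180.0, 0.0, 130.4]
wrist_force: [0.2, -0.1, 0.2]
opening: 0.0298
grasp_force: 0.0
```

Call:
carry_out(
  targets="-0.49 0.12 0.05 0 0 0.71 -0.3; -0.49 0.15 0.04 0 0 0.71 -0.3; -0.47 0.18 0.05 0 0 0.71 -0.3; -0.45 0.22 0.04 0 0.01 0.71 -0.3; -0.44 0.25 0.05 0 0 0.7 -0.3; -0.42 0.28 0.05 0 0 0.71 -0.3; -0.4 0.31 0.04 0 0 0.71 -0.3; -0.38 0.34 0.05 0 0 0.71 -0.3",
)

```text
time: 1.48
ee_pos: [0.422, 0.3353, 0.3747]
tcp_rot: [-180.0, -0.0, 97.9]
wrist_force: [-0.5, 0.8, 0.1]
opening: 0.0302
grasp_force: 0.0
```

Call:
carry_out(
  targets="-0.35 0.36 0.04 0 0 0.71 -0.3; -0.32 0.39 0.05 -0.01 0 0.71 -0.3; -0.3 0.41 0.04 0 0 0.71 -0.3; -0.27 0.43 0.05 0 0 0.71 -0.3; -0.23 0.44 0.05 0 0 0.71 -0.3; -0.21 0.47 0.04 0 0 0.71 -0.3; -0.17 0.47 0.05 0 0 0.71 -0.3; -0.13 0.49 0.04 0 0 0.71 -0.3",
)

```text
time: 2.15
ee_pos: [0.5529, 0.2404, 0.3601]
tcp_rot: [-180.0, -0.0, 65.3]
wrist_force: [-0.6, -0.3, 0.1]
opening: 0.0301
grasp_force: 0.0
```

```bash
python3 - <<'E'
from h import *
from workcell import camera
import cv2
o=monitor.get_obs(); c=get_calibration("wrist"); im=camera("wrist")
np.save("c1.npy",c,allow_pickle=True)
print(o["time"],o["ee_pos"],o["tcp_rot"],o["opening"])
cv2.imwrite("pics/w1.png",im[:,:,::-1])
rr=Rz(-.4266)
for L in ([[0,34,82],[0,-34,82],[0,50,66],[0,-50,66],[46,60,82],[46,-60,82],[-46,42,82],[-46,-42,82]],): print(np.round(proj(c,np.array(L)/1e3@rr.T+[.552,.2407,0])).tolist())
E
```

```text
2.15 [0.55286783 0.24036952 0.36006932] [-1.79979125e+02 -3.19861557e-02  6.53293413e+01] 0.030122702081544002
[[317.0, 149.0], [318.0, 239.0], [317.0, 124.0], [318.0, 250.0], [385.0, 110.0], [377.0, 270.0], [251.0, 137.0], [257.0, 249.0]]
```

View pics/w1.png

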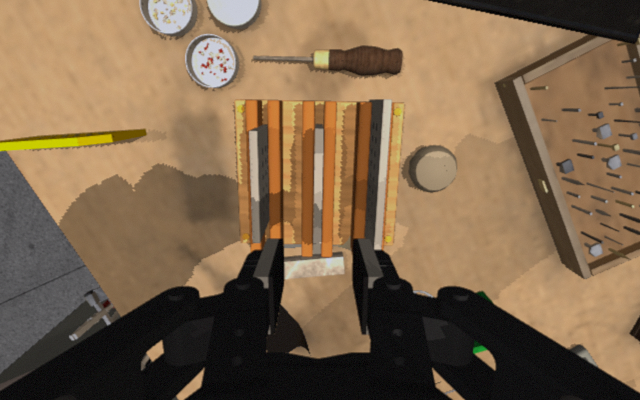

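The wrist view shows the cut plate between the middle rails, column 319, rows about 124–235, with the long plate to the right and the short one to the left. The yaw matches, but along the slot the estimate may be about 8 mm out. I'll enlarge it.

```bash
python3 - <<'E'
import cv2
im=cv2.imread("pics/w1.png"); cv2.imwrite("pics/w1c.png",cv2.resize(im[90:270,225:415],(760,720),interpolation=cv2.INTER_CUBIC)[:600])
from h import *
c=np.load("c1.npy",allow_pickle=True).item()
print(np.round(proj(c,np.array([[-75,68,10],[75,68,10],[7,68,38],[7,-68,38],[-7,68,38],[-75,-68,10]])/1e3@Rz(-.4266).T+[.552,.2407,0])).tolist())
E
```

```text
[[231.0, 99.0], [403.0, 98.0], [326.0, 98.0], [326.0, 256.0], [308.0, 99.0], [241.0, 244.0]]
```

View pics/w1c.png

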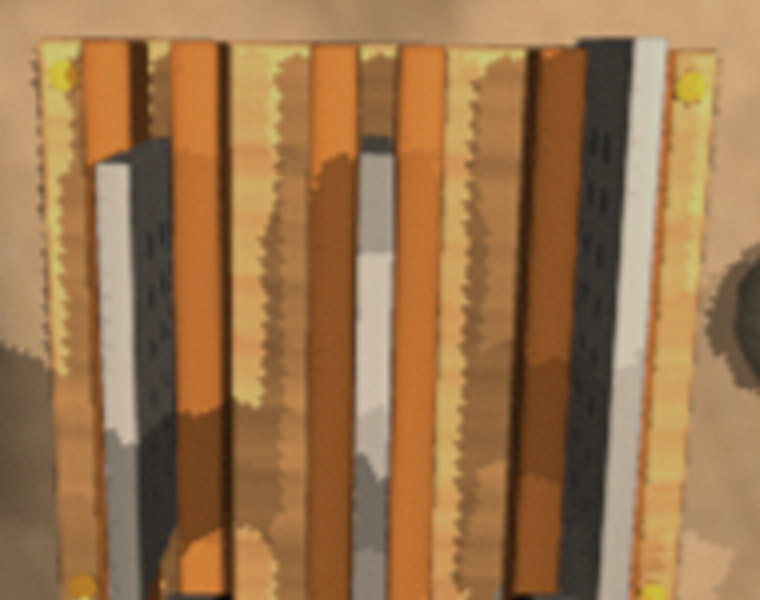

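The chamfer starts at row 152 (149 predicted), and the slot is turned about 0.013 rad further. I'm correcting by about 2 mm and descending.

```bash
python3 - <<'E'
from h import *
rows(np.array([.5517,.2382,.222]),down(-.44),8,-.3)
E
```

```text
-0.01 -0.01 0.43 0 0 0 -0.3; 0 -0.01 0.43 0 0 0.01 -0.3; -0.01 -0.01 0.43 0 0 0 -0.3; 0 -0.01 0.43 0 0 0 -0.3; -0.01 0 0.42 0 0 0.01 -0.3; 0 -0.01 0.43 0 0 0 -0.3; -0.01 -0.01 0.43 0 0 0 -0.3; 0 -0.01 0.43 0.01 0 0.01 -0.3
end err mm [0.1 0.2 0. ]
```

Call:
carry_out(
  targets="-0.01 -0.01 0.43 0 0 0 -0.3; 0 -0.01 0.43 0 0 0.01 -0.3; -0.01 -0.01 0.43 0 0 0 -0.3; 0 -0.01 0.43 0 0 0 -0.3; -0.01 0 0.42 0 0 0.01 -0.3; 0 -0.01 0.43 0 0 0 -0.3; -0.01 -0.01 0.43 0 0 0 -0.3; 0 -0.01 0.43 0.01 0 0.01 -0.3",
)

```text
time: 2.87
ee_pos: [0.5487, 0.2409, 0.2222]
tcp_rot: [-179.9, -0.0, 65.4]
wrist_force: [-0.6, 0.3, -0.6]
opening: 0.0301
grasp_force: 0.0
```

Call:
carry_out(
  targets="0 0 0 0 0 0 -1; 0 0 0 0 0 0 -1; 0 0 0 0 0 0 -1; 0 0 0 0 0 0 -1; 0 0 0 0 0 0 -1; 0 0 0 0 0 0 -1; 0 0 0 0 0 0 -1; 0 0 0 0 0 0 -1",
  newtons=60,
)

```text
time: 3.53
ee_pos: [0.5503, 0.2403, 0.2243]
tcp_rot: [179.8, -0.1, 65.3]
wrist_force: [9.0, -4.6, -7.6]
opening: 0.0051
grasp_force: 57.8
```

Gripped (5 mm opening, 58 N). Easing the side load, then lifting.

Call:
carry_out(
  targets="0 0.04 0 0 0 0 -1; 0 0 -0.1 0 0 0 -1; 0 0 -0.15 0 0 0 -1; 0 0 -0.15 0 0 0 -1; 0 0 -0.2 0 0 0 -1; 0 0 -0.2 0 0 0 -1; 0 0 -0.3 0 0 0 -1; 0 0 -0.3 0 0 0 -1",
)

```text
time: 4.2
ee_pos: [0.5502, 0.2403, 0.2807]
tcp_rot: [-179.9, -0.1, 65.4]
wrist_force: [-0.5, -0.2, -3.8]
opening: 0.0052
grasp_force: 58.8
```

Call:
carry_out(
  targets="0 0 -0.3 0 0 0 -1; 0 0 -0.3 0 0 0 -1; 0 0 -0.3 0 0 0 -1; 0 0 -0.3 0 0 0 -1; 0 0 -0.2 0 0 0 -1; 0 0 -0.1 0 0 0 -1; 0 0 0 0 0 0 -1; 0 0 0 0 0 0 -1",
)

```text
time: 4.87
ee_pos: [0.5505, 0.2401, 0.3391]
tcp_rot: [-179.9, -0.0, 65.4]
wrist_force: [0.1, -0.2, -3.6]
opening: 0.0051
grasp_force: 58.8
```

```bash
python3 - <<'E'
from h import *
from workcell import camera
import cv2
o=monitor.get_obs(); print({k:o[k] for k in("time","ee_pos","tcp_rot","opening","grasp_force","wrist_force")})
im=camera("wrist")[:,:,::-1];t=camera("top")[:,:,::-1]
cv2.imwrite("pics/w2.png",np.vstack([cv2.resize(im[60:380,160:480],(300,300)),cv2.resize(t[170:250,240:320],(300,300))]).transpose(0,1,2) if 0 else np.hstack([cv2.resize(im[60:380,160:480],(400,400)),cv2.resize(t[150:250,230:330],(400,400),interpolation=cv2.INTER_CUBIC)]))
# target
R=np.array([[.8824617,-.22060403,-.41544579],[.19959187,.97536345,-.09396396],[.42593947,0,.90475166]])
F=np.array([.50226598,-.1627361,.18399945])
T=np.c_[np.cross(R[:,0],-R[:,2]),R[:,0],-R[:,2]]
d=.155+.082-.046-(.2235-.155-0)+0  # grasp height above centre: 0.0235-> see below
h=(.2243-.046)   # TCP height above plate centre at grasp
print("TCP goal",F+h*R[:,2],Ro.from_matrix(T).as_euler("xyz",degrees=True))
E
```

```text
{'time': 4.8667, 'ee_pos': array([0.55053672, 0.24011639, 0.33905776]), 'tcp_rot': array([-1.79933767e+02, -4.45570108e-02,  6.53635783e+01]), 'opening': 0.005114357283420602, 'grasp_force': 58.80852710455656, 'wrist_force': array([ 0.14352628, -0.18696954, -3.5609581 ])}
TCP goal [ 0.428192   -0.17948987  0.34531667] [1.54789857e+02 3.56918081e-07 1.02744513e+02]
```

View pics/w2.png

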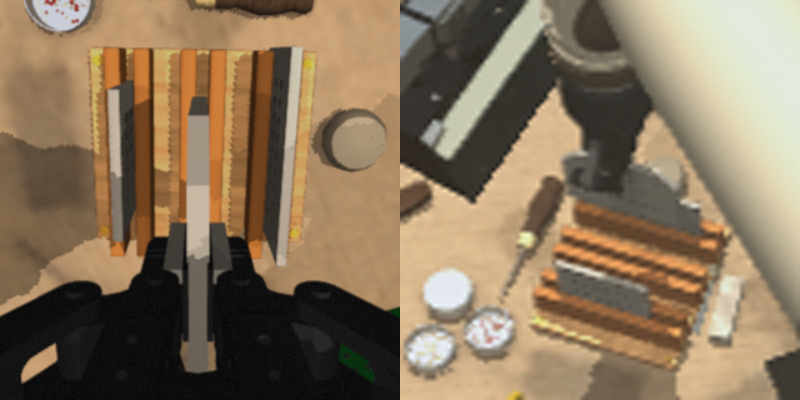

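The plate is lifted clear, and the neighbours stay in their slots. Next I go to a standoff 60 mm short of the focus, on the lens axis, with the final orientation.

```bash
python3 - <<'E'
from h import *
R=np.array([[.8824617,-.22060403,-.41544579],[.19959187,.97536345,-.09396396],[.42593947,0,.90475166]])
T=np.c_[np.cross(R[:,0],-R[:,2]),R[:,0],-R[:,2]]
rows(np.array([.4282,-.1795,.3453])-.06*R[:,0],T,32,-1)
E
```

```text
-0.36 0.02 0.01 -0.13 0.04 -0.2 -1; -0.37 0 0.02 -0.14 0.05 -0.2 -1; -0.36 0.01 0.01 -0.13 0.04 -0.2 -1; -0.37 -0.01 0.01 -0.13 0.05 -0.2 -1; -0.36 -0.01 0.01 -0.14 0.04 -0.2 -1; -0.36 -0.02 0 -0.13 0.05 -0.2 -1; -0.37 -0.03 0.01 -0.13 0.04 -0.2 -1; -0.36 -0.04 0 -0.13 0.05 -0.2 -1
-0.36 -0.04 0 -0.14 0.04 -0.21 -1; -0.36 -0.05 0 -0.13 0.05 -0.2 -1; -0.36 -0.06 -0.01 -0.13 0.04 -0.2 -1; -0.36 -0.06 0 -0.14 0.05 -0.2 -1; -0.35 -0.08 -0.01 -0.13 0.04 -0.2 -1; -0.36 -0.07 -0.01 -0.13 0.04 -0.2 -1; -0.35 -0.09 -0.02 -0.14 0.05 -0.2 -1; -0.36 -0.09 -0.02 -0.13 0.04 -0.2 -1
-0.35 -0.1 -0.02 -0.13 0.05 -0.2 -1; -0.34 -0.11 -0.02 -0.14 0.04 -0.2 -1; -0.35 -0.11 -0.03 -0.13 0.05 -0.2 -1; -0.34 -0.12 -0.02 -0.13 0.04 -0.2 -1; -0.34 -0.12 -0.04 -0.14 0.05 -0.2 -1; -0.34 -0.14 -0.03 -0.13 0.04 -0.2 -1; -0.33 -0.13 -0.04 -0.13 0.05 -0.2 -1; -0.34 -0.15 -0.04 -0.13 0.04 -0.2 -1
-0.32 -0.15 -0.05 -0.14 0.05 -0.2 -1; -0.33 -0.15 -0.05 -0.13 0.04 -0.21 -1; -0.32 -0.17 -0.05 -0.13 0.05 -0.2 -1; -0.32 -0.16 -0.06 -0.14 0.04 -0.2 -1; -0.31 -0.18 -0.06 -0.13 0.04 -0.2 -1; -0.32 -0.18 -0.06 -0.13 0.05 -0.2 -1; -0.3 -0.18 -0.07 -0.14 0.04 -0.2 -1; -0.31 -0.19 -0.07 -0.13 0.05 -0.2 -1
end err mm [ 0.  -0.2  0. ]
```

Call:
carry_out(
  targets="-0.36 0.02 0.01 -0.13 0.04 -0.2 -1; -0.37 0 0.02 -0.14 0.05 -0.2 -1; -0.36 0.01 0.01 -0.13 0.04 -0.2 -1; -0.37 -0.01 0.01 -0.13 0.05 -0.2 -1; -0.36 -0.01 0.01 -0.14 0.04 -0.2 -1; -0.36 -0.02 0 -0.13 0.05 -0.2 -1; -0.37 -0.03 0.01 -0.13 0.04 -0.2 -1; -0.36 -0.04 0 -0.13 0.05 -0.2 -1",
)

```text
time: 5.63
ee_pos: [0.5061, 0.1315, 0.3337]
tcp_rot: [173.9, -1.6, 74.7]
wrist_force: [0.0, 0.5, -3.5]
opening: 0.005
grasp_force: 59.1
```

Call:
carry_out(
  targets="-0.36 -0.04 0 -0.14 0.04 -0.21 -1; -0.36 -0.05 0 -0.13 0.05 -0.2 -1; -0.36 -0.06 -0.01 -0.13 0.04 -0.2 -1; -0.36 -0.06 0 -0.14 0.05 -0.2 -1; -0.35 -0.08 -0.01 -0.13 0.04 -0.2 -1; -0.36 -0.07 -0.01 -0.13 0.04 -0.2 -1; -0.35 -0.09 -0.02 -0.14 0.05 -0.2 -1; -0.36 -0.09 -0.02 -0.13 0.04 -0.2 -1",
)

```text
time: 6.3
ee_pos: [0.4623, 0.0236, 0.3292]
tcp_rot: [167.4, -2.1, 84.1]
wrist_force: [0.0, 0.3, -3.0]
opening: 0.0054
grasp_force: 59.1
```

Call:
carry_out(
  targets="-0.35 -0.1 -0.02 -0.13 0.05 -0.2 -1; -0.34 -0.11 -0.02 -0.14 0.04 -0.2 -1; -0.35 -0.11 -0.03 -0.13 0.05 -0.2 -1; -0.34 -0.12 -0.02 -0.13 0.04 -0.2 -1; -0.34 -0.12 -0.04 -0.14 0.05 -0.2 -1; -0.34 -0.14 -0.03 -0.13 0.04 -0.2 -1; -0.33 -0.13 -0.04 -0.13 0.05 -0.2 -1; -0.34 -0.15 -0.04 -0.13 0.04 -0.2 -1",
)

```text
time: 6.97
ee_pos: [0.4185, -0.0842, 0.3241]
tcp_rot: [161.0, -1.6, 93.5]
wrist_force: [0.7, -0.6, -2.8]
opening: 0.0054
grasp_force: 59.2
```

Call:
carry_out(
  targets="-0.32 -0.15 -0.05 -0.14 0.05 -0.2 -1; -0.33 -0.15 -0.05 -0.13 0.04 -0.21 -1; -0.32 -0.17 -0.05 -0.13 0.05 -0.2 -1; -0.32 -0.16 -0.06 -0.14 0.04 -0.2 -1; -0.31 -0.18 -0.06 -0.13 0.04 -0.2 -1; -0.32 -0.18 -0.06 -0.13 0.05 -0.2 -1; -0.3 -0.18 -0.07 -0.14 0.04 -0.2 -1; -0.31 -0.19 -0.07 -0.13 0.05 -0.2 -1",
)

```text
time: 7.63
ee_pos: [0.3747, -0.1921, 0.3194]
tcp_rot: [154.7, -0.0, 102.8]
wrist_force: [0.7, 0.0, -3.7]
opening: 0.0051
grasp_force: 59.2
```

```bash
python3 - <<'E'
from h import *
from workcell import camera
import cv2
R=np.array([[.8824617,-.22060403,-.41544579],[.19959187,.97536345,-.09396396],[.42593947,0,.90475166]])
L=np.array([.59933677,-.140781,.23085279])
o=monitor.get_obs(); print({k:o[k] for k in("time","ee_pos","tcp_rot","opening","grasp_force","q")})
def circ(x,r,n=16): a=np.linspace(0,2*np.pi,n); return np.c_[0*a+x,r*np.cos(a),r*np.sin(a)]
r=Ro.from_euler("xyz",o["tcp_rot"],degrees=True).as_matrix()
pc=np.array(o["ee_pos"])+r[:,2]*.1783
PR=np.c_[r[:,1],np.cross(-r[:,2],r[:,1]),-r[:,2]]
oc=np.array([[0,50,-36],[0,-50,-36],[0,-50,20],[0,-34,36],[0,34,36],[0,50,20],[0,50,-36]])/1e3
sets=[L+circ(0,.018)@R.T, L+circ(.03,.018)@R.T, pc+oc@PR.T, L+(np.array([[86,23,23],[86,-23,23],[30,-23,23],[30,23,23],[86,23,23]])/1e3)@R.T]
out=[]
for n,(x,y,w,h) in {"wrist":(160,0,480,400),"top":(340,100,80,100),"side":(350,170,80,100)}.items():
    c=get_calibration(n); im=camera(n)[:,:,::-1].copy(); k=600/h if n!="wrist" else 1
    big=cv2.resize(im[y:y+h,x:x+w],None,fx=k if n!="wrist" else .8,fy=k if n!="wrist" else .8,interpolation=cv2.INTER_CUBIC)
    cv2.imwrite(f"pics/{n}3.png",im)
    if n=="wrist": continue
    big=cv2.resize(big,(400,500)); kk=5
    for s in sets: cv2.polylines(big,[np.int32((proj(c,s)-[x,y]+.5)*kk)],False,(0,0,255),1)
    out.append(big)
cv2.imwrite("pics/m3.png",np.hstack(out))
E
```

```text
{'time': 7.6333, 'ee_pos': array([ 0.37470175, -0.19206445,  0.31943579]), 'tcp_rot': array([ 1.54730635e+02, -3.42865742e-02,  1.02800364e+02]), 'opening': 0.005065235473531799, 'grasp_force': 59.18684609234333, 'q': array([-31.69249323, -25.36560647, -27.41433706,  69.36309548,
        17.43047463,  48.38893387])}
```

View pics/m3.png

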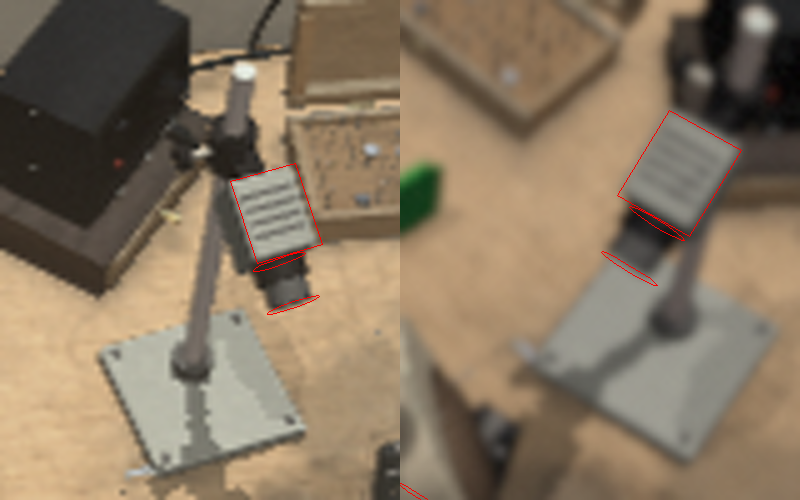

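The projected camera body and lens rim (red) match the image within about 2 px in both views; the plate lies just outside these crops. Advancing 60 mm along the lens axis.

Call:
carry_out(
  targets="0 0.2 0 0 0 0 -1; 0 0.3 0 0 0 0 -1; 0 0.3 0 0 0 0 -1; 0 0.3 0 0 0 0 -1; 0 0.2 0 0 0 0 -1; 0 0.15 0 0 0 0 -1; 0 0.05 0 0 0 0 -1; 0 0 0 0 0 0 -1",
)

```text
time: 8.45
ee_pos: [0.4288, -0.1794, 0.3458]
tcp_rot: [154.7, -0.0, 102.8]
wrist_force: [-0.4, 0.5, -4.8]
opening: 0.0051
grasp_force: 59.1
```

```bash
python3 - <<'E'
from h import *
from workcell import camera
import cv2
R=np.array([[.8824617,-.22060403,-.41544579],[.19959187,.97536345,-.09396396],[.42593947,0,.90475166]])
L=np.array([.59933677,-.140781,.23085279]); F=L-.11*R[:,0]
o=monitor.get_obs(); print({k:o[k] for k in("time","ee_pos","tcp_rot","opening","grasp_force","wrist_force")})
r=Ro.from_euler("xyz",o["tcp_rot"],degrees=True).as_matrix()
print("centre-focus mm",(np.array(o["ee_pos"])+r[:,2]*.1783-F)*1e3)
oc=np.array([[0,50,-36],[0,-50,-36],[0,-50,20],[0,-34,36],[0,34,36],[0,50,20],[0,50,-36]])/1e3
out=[]
for n,(x,y,w,h) in {"wrist":(120,0,400,400),"top":(360,110,100,100),"side":(330,170,100,100)}.items():
    c=get_calibration(n); im=camera(n)[:,:,::-1].copy(); kk=400/h*(.75 if n=="wrist" else .5 if 0 else .625)
    kk={"wrist":.75,"top":2.5,"side":2.5}[n]
    big=cv2.resize(im[y:y+h,x:x+w],None,fx=kk,fy=kk,interpolation=cv2.INTER_CUBIC)
    if n=="wrist": big=cv2.resize(big,(250,250)); kk=.625
    ov=big.copy()
    cv2.polylines(ov,[np.int32((proj(c,F+oc@R.T)-[x,y]+.5)*kk)],False,(0,0,255),1)
    out.append(np.vstack([big,ov]))
cv2.imwrite("pics/m4.png",np.hstack(out))
E
```

```text
{'time': 8.45, 'ee_pos': array([ 0.42879823, -0.17937173,  0.34582876]), 'tcp_rot': array([ 1.54726657e+02, -2.78284807e-02,  1.02798777e+02]), 'opening': 0.005149625916868082, 'grasp_force': 59.10558521747589, 'wrist_force': array([-0.3913718 ,  0.50034586, -4.75755622])}
centre-focus mm [0.74645539 0.30406619 0.59598026]
```

View pics/m4.png

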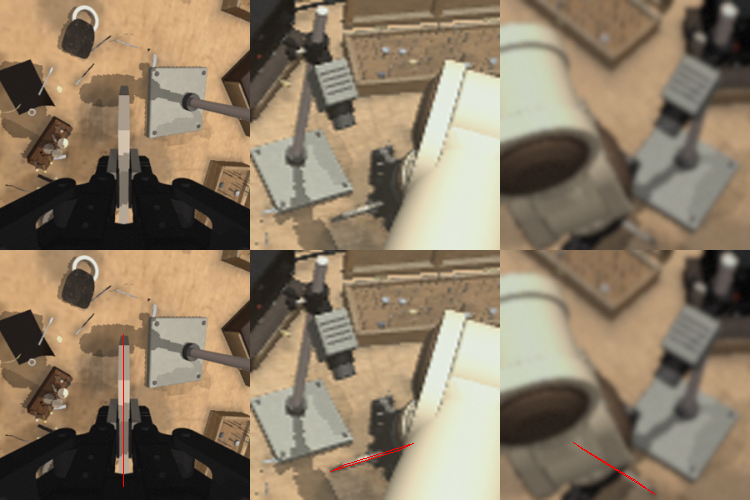

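The plate's visible end at (333,217) in the top view and (123,88) in the wrist view falls on the drawn goal outline within 1–2 px. The hold is steady, so I'm handing in.

```bash
python3 -c "
from workcell import bot
print(bot.job_done())"
```

```text
the job is handed in; nothing more can be done
None
```

I handed the job in with the arm holding the cut-cornered plate still at the focus point, by my estimate about 1 mm off the target; the hand-in returned no verdict.

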